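# Shut the pigment drawers, leave the thread drawer open

## Robot

A 6-joint arm with a two-finger parallel gripper is mounted at the origin on a cart in front of the work surface, level with it; the furniture and walls round the work are solid. World frame = base frame: x ahead of the robot, y to its left, z up, the work surface at z = 0. Lengths are in mm, angles in degrees, forces in N, time in s.
With the tool pointing down it reaches from about 350 to 850 mm from the base axis. Payload 8.1 kg.
Tool frame: the origin (TCP) lies on the front face of the gripper's body, between the roots of the fingers; the fingertips stand r.finger_overhang ahead of it and the grasp point (between the pads) lies 54 mm ahead of it (r.finger_overhang is the distance from the TCP to the fingertips, in mm); y points along the fingers, z is the direction in which the jaws open and shut, and the axes are right-handed (so a half turn about y gives the same grasp; the last joint's range is limited). The gripper opens to 85 mm and grips with 20 to 120 N. Pads are 22 mm wide; open, the fingers measure 114 mm over their backs; the gripper's body (76 mm by 85 mm) begins 54 mm behind the grasp point. The pads swing forward as they close: fully open they stand 13 mm farther back than shut.
Start: joints at [-69.752, 7.471, 85.268, -0, 87.261, -4.893], TCP at [254.932, -543.153, 303.892] pointing down, gripper open.
Joint ranges: [-169.43, 169.43], [-51.17, 129.36], [1.28, 143.12], [-76.62, 256.62], [0, 156.53], [-152.29, 152.29]. Speed limits (degrees/s): [136.94, 136.94, 159.86, 180, 180, 180].

## Interface

Orientations are given as [roll, pitch, yaw] about the fixed x, y, z axes, in that order (R = Rz(yaw) Ry(pitch) Rx(roll)).
In Python, from bench import r gives the robot as it stands. The module is installed in compiled form; this text tells all that it offers.
- The arm moves only by the tool arm_command, never from a script. Its argument "increments" is a list of rows, each a list of 6 numbers: the shift along the tool's x, y, z in m, then the turn, a rotation vector about the tool's x, y, z in rad. In form: [[tx, ty, tz, wx, wy, wz], ...]. A call has exactly 10 rows; each row is the pose to reach, as a shift and turn from the pose commanded when the call began, along the tool's axes at that moment; what a row does not reach only later rows make up. A row lasts 1/8 s, in which the tool goes at most 62.5 mm and 10.7 degrees, less where a joint would pass 70% of its speed; a pose out of reach is approached as far as the arm can. A call with a gripper value outside its range is refused whole. "jaw" is the gripper's target within -1 to 1 (shut at 1, half-way at 0, fully open at -1), set as the call begins (left out, the last holds). The fingers move at their own pace and stop on an object; "force" is the grip in N (left out, the last holds). Time passes only in rows, so rows that repeat a pose let the fingers close, or fill a call up. It gives the time, the measured TCP pose, the force and the opening at its end, in the units of the state.
- r.sense(): the state, without advancing time (a new reading comes with each control period).
- r.snapshot(name): name is "scene" or "side" or "wrist"; returns the picture (400x640x3 uint8, red, green, blue); there is no depth.
- r.camera_model(name): a dict with "intrinsics" (3x3 intrinsics, pixels), "cam_to_world" (4x4, takes a point from camera to world coordinates). Camera axes: x right, y down, z forward; pixel columns grow to the right and rows downward; lengths in mm; the calibration is good to about 2 mm. The wrist camera is an equidistant fisheye: a pixel r from the principal point sees the ray r / f radians off the axis. A picture is of the moment at which its call begins: read the wrist's pose just before it. camera_model takes no time and is no camera call; for the wrist camera it gives the pose at the moment of the call.
- r.hand_in(): hands the job in, once; it reports no verdict.
Trained networks look in the newest picture that a camera, given by its name, has taken for a name from the list of things; names that differ only in an ending like _2 or _b are one class to them, and where a whole thing is asked for, a point or a joint stands for the part that bears it (a point fixed in the world has none). Each returns a list of dicts, best first, with "conf" (0 to 1); they miss things now and then, are a little off and sometimes report something else, mostly with a low value. They report only what shows in the picture. A call takes as long as a camera call. They do not tell look-alikes from the thing itself.
- r.trace(camera, target): "mask" (400x640 bool, what is visible of it) and "position" ([column, row] in pixels, amid what is visible of it).
- r.spot_point(camera, target): "position" ([column, row] in pixels: a listed point, or the origin of a listed thing).
The state is a dict: "time": time; "joint_pos": joint angles; "qd": joint speeds; "joint_efforts": joint torques, N m; "tool_pos": TCP position; "tcp_rot": TCP orientation; "ft_force": force on the tool from outside, world axes, zero at the start; "wrist_torque": the same for the moment, N m; "finger_gap": finger opening in mm.
Only numpy, scipy, OpenCV 4.12 (cv2) and the standard library are available. Lean on these libraries where they do the work, as an engineer would, in place of code of your own. Each camera call takes 0.05 s, during which the arm holds its last target.

## Task

Three drawers of the pigment chest stand open. With the fingertips, push the two that hold a pigment jar fully home, gently enough that the jars stay standing, and leave the one with the wooden thread spool open just as it is. Do not touch or lift what is in the drawers, and leave the things on and beside the chest where they are.

Things in the scene. Friction and masses are not known exactly. Their poses are not given: they have to be found in the camera images.
- chest: low wooden bench-top pigment chest, fixed to the worktop, 186 deep x 377 wide x 110 high; origin on the worktop, midway along the width, 112 mm behind the front edge of the top board (the back is at x = +74 mm); its x points from the drawer fronts to the back (the direction that shuts the drawers), y to the chest's left, z up. Three drawers side by side, 115 mm between their centres. The front edge of the body is at x = -100 mm (of the top board at -112 mm).
- chest_top (a point): centre of the flat top of the chest, 110 mm above the worktop
- drawer_left (a joint): opening of the left (+y) drawer in m: 0 is fully home, it grows as the drawer comes out (along the chest's -x), 0.13 is the stop. The drawer slides freely with about 1.5 N of friction, stays where it is left, and is stopped by the chest at 0.
- drawer_left_front (a point): centre of the outer face of the left (+y) drawer's pale wooden front, at the chest's y = +115 mm; moves with the drawer; axes as the chest's. The front is 109 wide x 86 high x 12 thick, from 11 to 97 mm above the worktop (this point is at 60 mm); flat but for a thin blank label plate just above this point and a brass knob of 16 mm diameter that stands out 15 mm, 30 mm below this point. Fully home, the face lies at the chest's x = -112 mm.
- drawer_middle (a joint): opening of the middle drawer in m: 0 is fully home, it grows as the drawer comes out (along the chest's -x), 0.13 is the stop. The drawer slides freely with about 1.5 N of friction, stays where it is left, and is stopped by the chest at 0.
- drawer_middle_front (a point): centre of the outer face of the middle drawer's pale wooden front, at the chest's y = 0 mm; moves with the drawer; axes as the chest's. The front is 109 wide x 86 high x 12 thick, from 11 to 97 mm above the worktop (this point is at 60 mm); flat but for a thin blank label plate just above this point and a brass knob of 16 mm diameter that stands out 15 mm, 30 mm below this point. Fully home, the face lies at the chest's x = -112 mm.
- drawer_right (a joint): opening of the right (-y) drawer in m: 0 is fully home, it grows as the drawer comes out (along the chest's -x), 0.13 is the stop. The drawer slides freely with about 1.5 N of friction, stays where it is left, and is stopped by the chest at 0.
- drawer_right_front (a point): centre of the outer face of the right (-y) drawer's pale wooden front, at the chest's y = -115 mm; moves with the drawer; axes as the chest's. The front is 109 wide x 86 high x 12 thick, from 11 to 97 mm above the worktop (this point is at 60 mm); flat but for a thin blank label plate just above this point and a brass knob of 16 mm diameter that stands out 15 mm, 30 mm below this point. Fully home, the face lies at the chest's x = -112 mm.
- black_lid_jar: glass pigment jar with a black screw lid, 52 diameter x 62 high. Origin at the centre of its underside, z up its axis; it stands loose on a drawer's floor, 17.5 mm above the worktop. Which drawer varies.
- white_lid_jar: glass pigment jar with a white screw lid, 48 diameter x 58 high. Origin at the centre of its underside, z up its axis; it stands loose on a drawer's floor, 17.5 mm above the worktop. Which drawer varies.
- spool: wooden thread spool, 39 diameter x 58 high. Origin at the centre of its underside, z up its axis; it stands loose on a drawer's floor, 17.5 mm above the worktop. Which drawer varies.
- spare_jar: third glass pigment jar (black lid, grey-brown pigment), 57 diameter x 70 high, loose on the worktop to the left of the drawers; origin under its middle. Bystander.
- dropper: dropper bottle with a black bulb, 37 diameter x 108 high, loose on the worktop to the right of the drawers; origin under its middle. Bystander.
- folder: flat cream-coloured bone folder, 140 long along y, 22 wide, 9 high, lying loose on the chest's top; origin at the centre of the underside. Bystander.
There are look-alikes about, which are no part of the job. What is meant by the white_lid_jar is not green, and is the smaller of those in its own colour.

How it is judged:
By the outcome, as a careful person would: the job done as asked, in the order asked, and still so for the second after the job is handed in, with the robot touching nothing.
It also fails if it takes over 48 s, if anything falls off the work surface, if the arm or the gripper's body presses on something with over 40 N, if the wrist force passes 120 N, or if a joint passes its speed limit or range.

## Working session

There is one attempt and no reset: what is moved stays moved. The work goes in short steps, Python scripts to look and compute and a tool call to move; the robot and the scene stay as the last step left them, time stands still between calls to the robot, and variables do not carry over. Pictures are saved under pics/ and viewed, and the job is handed in when it is done.

Besides the shell and the picture viewer there is one more tool, called after "Emit:" as a command line: name --pt "numbers of a row" for each row, then --argument value for the rest. arm_command: Moves the arm, as the interface text tells. Its arguments: {"type":"object","properties":{"increments":{"type":"array","items":{"type":"array","items":{"type":"number"}}},"jaw":{"type":"number"},"force":{"type":"number"}},"required":["increments"]}

```bash
mkdir -p pics
python3 - <<'E'
from bench import r
import cv2
print(r.sense(), r.finger_overhang)
for n in ["scene","side","wrist"]:
    im=r.snapshot(n); cv2.imwrite(f"pics/{n}0.png",im[:,:,::-1]); print(n,r.camera_model(n))
E
```

```text
{'time': 0.0, 'joint_pos': array([-6.97518567e+01,  7.51595003e+00,  8.53297826e+01,  9.20529771e-04,
        8.72614894e+01, -4.89279745e+00]), 'qd': array([ 0.05620426,  0.00344151,  0.00906462,  0.15106139, -0.01986212,
        0.0925466 ]), 'joint_efforts': array([-4.54052453e-03, -5.69400358e+01, -5.00557101e+01, -3.66546628e-04,
        1.49096962e-02, -1.26056614e-05]), 'tool_pos': array([ 254.78962249, -542.7530443 ,  302.8307051 ]), 'tcp_rot': array([-9.01067529e+01,  1.00611850e-02, -1.54859114e+02]), 'ft_force': array([0.22214008, 0.50655234, 0.62305404]), 'wrist_torque': array([-0.01352345, -0.03706365, -0.01155983]), 'finger_gap': 85.47476906963158} 72.6
scene {'intrinsics': array([[460.96758917,   0.        , 320.54280658],
       [  0.        , 460.96758917, 204.46076691],
       [  0.        ,   0.        ,   1.        ]]), 'cam_to_world': array([[ 7.16932491e-01, -2.62990038e-01,  6.45634605e-01,
        -8.44959834e+01],
       [-6.96959773e-01, -2.91593118e-01,  6.55149241e-01,
        -8.46005335e+02],
       [ 1.59648837e-02, -9.19679125e-01, -3.92346057e-01,
   
[... 476 characters left out ...]
  [ 2.04358656e-02, -8.18024305e-01, -5.74820504e-01,
         6.16400373e+02],
       [ 0.00000000e+00,  0.00000000e+00,  0.00000000e+00,
         1.00000000e+00]])}
wrist {'intrinsics': array([[309.70691629,   0.        , 320.96318419],
       [  0.        , 309.70691629, 199.62104854],
       [  0.        ,   0.        ,   1.        ]]), 'cam_to_world': array([[ 4.24913133e-01, -8.74548385e-01, -2.33696281e-01,
         3.14494551e+02],
       [-9.05233943e-01, -4.10675150e-01, -1.09075342e-01,
        -5.15656377e+02],
       [-5.81590511e-04,  2.57897351e-01, -9.66172147e-01,
         3.72188178e+02],
       [ 0.00000000e+00,  0.00000000e+00,  0.00000000e+00,
         1.00000000e+00]])}
```

View pics/scene0.png

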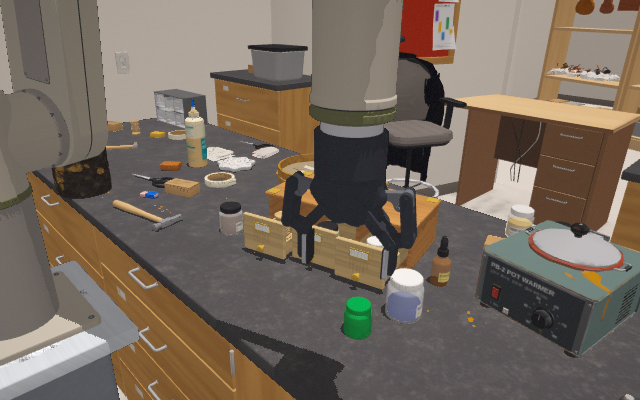

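View pics/side0.png

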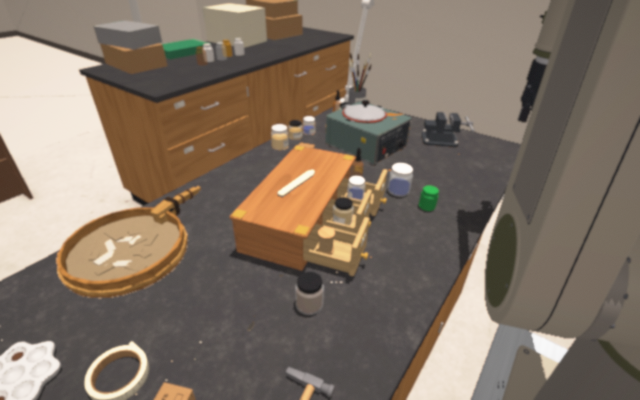

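View pics/wrist0.png

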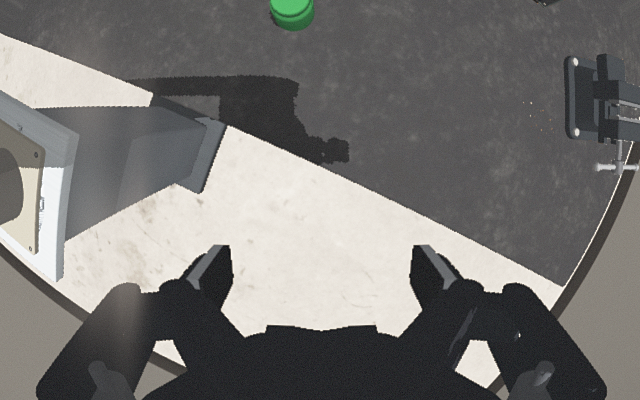

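```bash
cat > h.py <<'E'
import numpy as np
from bench import r
def ray(cam,p):
    m=r.camera_model(cam);K=m["intrinsics"];T=m["cam_to_world"]
    x=(p[0]-K[0,2])/K[0,0];y=(p[1]-K[1,2])/K[1,1]
    if cam=="wrist":
        t=np.hypot(x,y);d=np.array([x/t*np.sin(t),y/t*np.sin(t),np.cos(t)])
    else: d=np.array([x,y,1.]);d/=np.linalg.norm(d)
    return T[:3,3],T[:3,:3]@d
def atz(cam,p,z):
    o,d=ray(cam,p);return o+d*(z-o[2])/d[2]
def proj(cam,P):
    m=r.camera_model(cam);K=m["intrinsics"];T=m["cam_to_world"]
    c=T[:3,:3].T@(np.asarray(P,float)-T[:3,3])
    if cam=="wrist":
        t=np.arctan2(np.hypot(c[0],c[1]),c[2]);n=np.hypot(c[0],c[1]);c=np.array([c[0]/n*t,c[1]/n*t,1])
    return K[:2,:2]@(c[:2]/c[2])+K[:2,2]
def tri(rs):
    A=np.zeros((3,3));b=np.zeros(3)
    for o,d in rs:
        M=np.eye(3)-np.outer(d,d);A+=M;b+=M@o
    return np.linalg.solve(A,b)
E
python3 - <<'E'
from h import *
import cv2
H={"chest":0,"chest_top":110,"drawer_left_front":60,"drawer_middle_front":60,"drawer_right_front":60,"black_lid_jar":17.5,"white_lid_jar":17.5,"spool":17.5,"spare_jar":0,"dropper":0,"folder":110}
np.set_printoptions(precision=1,suppress=True)
for n,z in H.items():
  for c in ["scene","side"]:
    for q in r.spot_point(c,n)[:4]:
      print(n,c,round(q["conf"],2),np.array(q["position"]),atz(c,q["position"],z))
im=r.snapshot("side");cv2.imwrite("pics/s1.png",cv2.resize(im[130:330,220:460],None,fx=3,fy=3,interpolation=2)[:,:,::-1])
im=r.snapshot("scene");cv2.imwrite("pics/c1.png",cv2.resize(im[150:350,210:470],None,fx=3,fy=3,interpolation=2)[:,:,::-1])
print(r.sense()["time"])
E
```

```text
chest scene 0.84 [353.8 236. ] [ 686.1 -182.5    0. ]
chest side 0.69 [292.6 215.3] [ 695.1 -165.5    0. ]
chest_top side 0.67 [299.4 179.8] [ 683.5 -182.4  110. ]
chest_top side 0.26 [356.1 196.1] [ 529.6 -207.8  110. ]
drawer_left_front side 0.92 [361.7 246. ] [ 453.2 -112.3   60. ]
drawer_left_front side 0.64 [292.8 212.4] [ 652.3 -115.5   60. ]
drawer_middle_front scene 0.69 [317.5 243.2] [ 515.  -230.6   60. ]
drawer_middle_front side 0.76 [364.7 208.9] [ 517.  -236.6   60. ]
drawer_right_front scene 0.84 [359.8 261.9] [ 522.1 -342.4   60. ]
drawer_right_front side 0.8 [381.4 195.2] [ 512.1 -317.1   60. ]
black_lid_jar side 0.72 [339.7 221.3] [ 567.4 -202.2   17.5]
white_lid_jar scene 0.71 [404.3 313.3] [ 501.1 -468.9   17.5]
white_lid_jar scene 0.6 [357.6 331. ] [ 403.5 -444.6   17.5]
white_lid_jar scene 0.24 [437.9 285.7] [ 622.4 -460.6   17.5]
white_lid_jar side 0.98 [396.5 189.3] [ 516.  -429.9   17.5]
white_lid_jar side 0.86 [354.2 194.2] [ 602.1 -332.    17.5]
white_lid_jar side 0.6 [429.4 207.6] [ 403.1 -402.2   17.5]
spool scene 0.45 [282.3 233.6] [542.8 -81.1  17.5]
spool side 0.79 [323.5 250.1] [538.7 -88.2  17.5]
spool side 0.37 [309.4 303.4] [472.1  55.6  17.5]
spare_jar scene 0.59 [235.1 230.8] [488.   36.9   0. ]
spare_jar side 0.98 [306.9 302.1] [486.7  44.6   0. ]
dropper scene 0.65 [437.2 283.3] [ 653.9 -441.1    0. ]
dropper side 0.62 [355.1 175.6] [ 666.7 -446.7    0. ]
folder scene 0.23 [359.5 262.8] [ 452.8 -399.4  110. ]
folder side 0.52 [295.2 185.4] [ 675.6 -155.3  110. ]
folder side 0.33 [323.8 248.5] [486.1 -10.  110. ]
folder side 0.19 [363.  247.6] [424.5 -59.6 110. ]
1.35
```

View pics/s1.png

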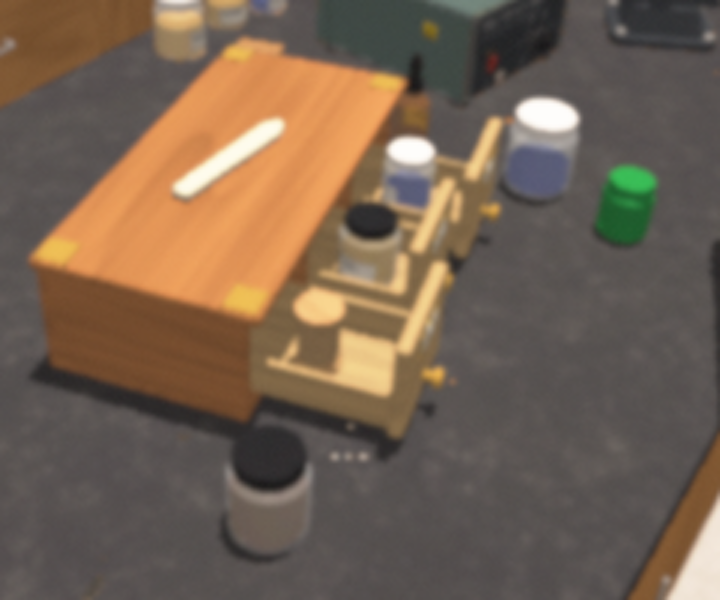

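View pics/c1.png

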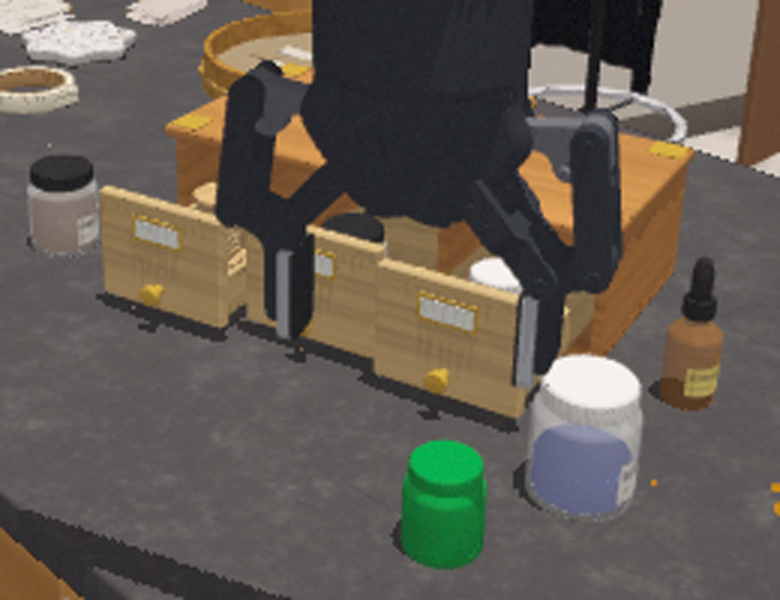

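Run:
```python
from h import *
from scipy.optimize import least_squares
np.set_printoptions(precision=1,suppress=True)
obs=[("side",(303.3,237),(-112,188.5)),("side",(231,216.7),(74,188.5)),("side",(355.5,157.3),(-112,-188.5)),("side",(302,143.5),(74,-188.5)),("scene",(440.7,201),(-112,-188.5)),("scene",(266,192.7),(-112,188.5))]
W=lambda v,a,z:[v[0]+np.cos(v[2])*a[0]-np.sin(v[2])*a[1],v[1]+np.sin(v[2])*a[0]+np.cos(v[2])*a[1],z]
f=lambda v:np.concatenate([proj(c,W(v,a,110))-np.array(p) for c,p,a in obs])
s=least_squares(f,[680,-180,0.]);print(s.x[:2],np.degrees(s.x[2]));print(s.fun.reshape(-1,2))
for c,p,a in obs: print(c,atz(c,p,110))
# front openings: fit along chest x using point rays
v=s.x
for n,y in [("drawer_left_front",115),("drawer_middle_front",0),("drawer_right_front",-115)]:
  for c in["scene","side"]:
    for q in r.spot_point(c,n)[:2]:
      p=np.array(q["position"])
      g=least_squares(lambda t:proj(c,W(v,(t[0],y),60))-p,[-180.])
      print(n,c,q["conf"],p,"opening",-112-g.x,"res",g.fun)
# top edge far corners of fronts
for y in (115,0,-115):
  for o in (0,60,70,80,90,100): print(y,o,[ (proj(c,W(v,(-112-o,y+54.5),97)),proj(c,W(v,(-112-o,y-54.5),97))) for c in("scene","side")])
```

```text
[ 710.9 -180.1] 18.5639085559518
[[  5.2  -6.9]
 [ -1.3  -3.6]
 [ -6.2  -6.1]
 [-12.3  -1.9]
 [-14.1  25. ]
 [  4.4  -0.4]]
side [540.  -12.9 110. ]
side [708.9  29.6 110. ]
side [ 631.2 -373.7  110. ]
side [ 804.  -348.3  110. ]
scene [ 802.1 -340.6  110. ]
scene [535.6 -32.  110. ]
drawer_left_front scene 0.97 [260.9 235.7] opening [136.2] res [4.2 5.7]
drawer_left_front side 0.97 [363.8 247.9] opening [114.3] res [  2.2 -10.4]
drawer_middle_front scene 0.83 [315.4 245.7] opening [112.2] res [3.3 3.6]
drawer_middle_front side 0.64 [366.4 210.9] opening [94.3] res [ 0.7 -3.5]
drawer_right_front scene 0.74 [356.4 262.2] opening [140.7] res [9.2 7.6]
drawer_right_front side 0.72 [383.1 197.1] opening [122.6] res [  2.  -11.1]
115 0 [(array([277.3, 198.9]), array([318.1, 207.9])), (array([311.2, 229.3]), array([325.2, 201.8]))]
115 60 [(array([263.1, 207.7]), array([305.3, 217.6])), (array([337.8, 235.1]), array([349.5, 206.5]))]
115 70 [(array([260.6, 209.3]), array([303. , 219.3])), (array([342.3, 236. ]), array([353.6, 207.3]))]
115 80 [(array([258.1, 210.8]), array([300.7, 221. ]))
[... 798 characters left out ...]
rray([346.1, 236.7])), (array([366.5, 208.3]), array([374.6, 184.6]))]
-115 0 [(array([367.7, 218.9]), array([416.9, 229.7])), (array([338. , 176.8]), array([347.5, 158.1]))]
-115 60 [(array([356.8, 229.6]), array([408.1, 241.6])), (array([360. , 180.7]), array([367.9, 161.4]))]
-115 70 [(array([354.9, 231.5]), array([406.6, 243.7])), (array([363.7, 181.4]), array([371.3, 162. ]))]
-115 80 [(array([352.9, 233.4]), array([405. , 245.8])), (array([367.5, 182. ]), array([374.8, 162.6]))]
-115 90 [(array([350.9, 235.4]), array([403.4, 248. ])), (array([371.2, 182.7]), array([378.2, 163.1]))]
-115 100 [(array([348.9, 237.4]), array([401.7, 250.2])), (array([375. , 183.4]), array([381.7, 163.7]))]
```

```bash
cat > fit.py <<'E'
from h import *
from scipy.optimize import least_squares
np.set_printoptions(precision=1,suppress=True)
W=lambda v,a,z:[v[0]+np.cos(v[2])*a[0]-np.sin(v[2])*a[1],v[1]+np.sin(v[2])*a[0]+np.cos(v[2])*a[1],z]
def fit(obs):
    f=lambda v:np.concatenate([proj(c,W(v,a,z))-np.array(p) for c,p,a,z in obs])
    s=least_squares(f,[680,-180,0.2],loss="soft_l1");print(s.x[:2],np.degrees(s.x[2]));print(f(s.x).reshape(-1,2));return s.x
E
python3 - <<'E'
from fit import *
import cv2
obs=[("side",(303.3,237),(-112,188.5),110),("side",(231,216.7),(74,188.5),110),("side",(355.5,157.3),(-112,-188.5),110),("side",(302,143.5),(74,-188.5),110),("scene",(440.7,201),(74,-188.5),110),("scene",(266,192.7),(-112,188.5),110)]
v=fit(obs); v=fit(obs[:5])
for n,y in [("drawer_left_front",115),("drawer_middle_front",0),("drawer_right_front",-115)]:
  for c in["scene","side"]:
    for q in r.spot_point(c,n)[:1]:
      p=np.array(q["position"])
      g=least_squares(lambda t:proj(c,W(v,(t[0],y),60))-p,[-180.])
      print(n,c,q["conf"],p,"opening",-112-g.x,"res",g.fun)
for c in("scene","side"):
  im=r.snapshot(c)[:,:,::-1].copy(); S=4; x0,y0=(230,150) if c=="scene" else (225,130)
  im=cv2.resize(im[y0:y0+150,x0:x0+200],None,fx=S,fy=S)
  px=lambda P:tuple(int(k) for k in (proj(c,P)-[x0,y0]+.5)*S)
  P=[W(v,a,110) for a in((-112,188.5),(74,188.5),(74,-188.5),(-112,-188.5))]
  for i in range(4): cv2.line(im,px(P[i]),px(P[(i+1)%4]),(255,0,0),1)
  for y,o in((115,80),(0,80),(-115,80)):
    P=[W(v,(-112-o,y+a),z) for a,z in((54.5,97),(-54.5,97),(-54.5,11),(54.5,11))]
    for i in range(4): cv2.line(im,px(P[i]),px(P[(i+1)%4]),(0,0,255),1)
  cv2.imwrite(f"pics/ov_{c}.png",im)
E
```

```text
[ 689.7 -173.9] 12.911811148991088
[[ 1.3 -0.3]
 [-2.3 -2.5]
 [ 4.2 -0.3]
 [-1.5  0.9]
 [ 0.6 -0.1]
 [-3.4 -2.2]]
[ 688.9 -172.9] 12.81156920524966
[[ 1.1  0.1]
 [-2.5 -2.2]
 [ 4.4 -0. ]
 [-1.3  1.1]
 [ 0.  -0.1]]
drawer_left_front scene 0.97 [260.9 235.7] opening [101.6] res [-1.8 -3.2]
drawer_left_front side 0.97 [363.8 247.9] opening [110.4] res [ 0.  -0.1]
drawer_middle_front scene 0.83 [315.4 245.7] opening [66.1] res [-3.7 -5.5]
drawer_middle_front side 0.64 [366.4 210.9] opening [78.6] res [-1.1  4.2]
drawer_right_front scene 0.74 [356.4 262.2] opening [86.6] res [-2.2 -2.6]
drawer_right_front side 0.72 [383.1 197.1] opening [96.2] res [ 1.  -4.2]
```

View pics/ov_scene.png

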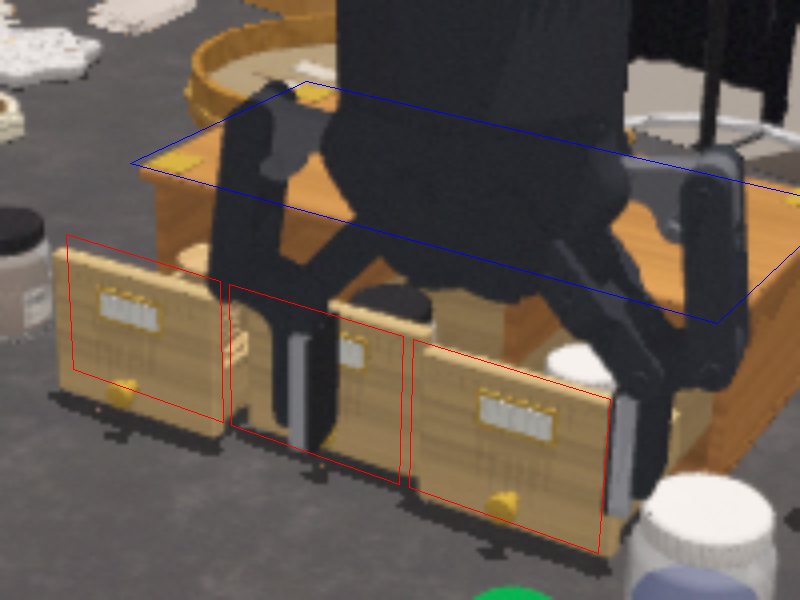

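View pics/ov_side.png

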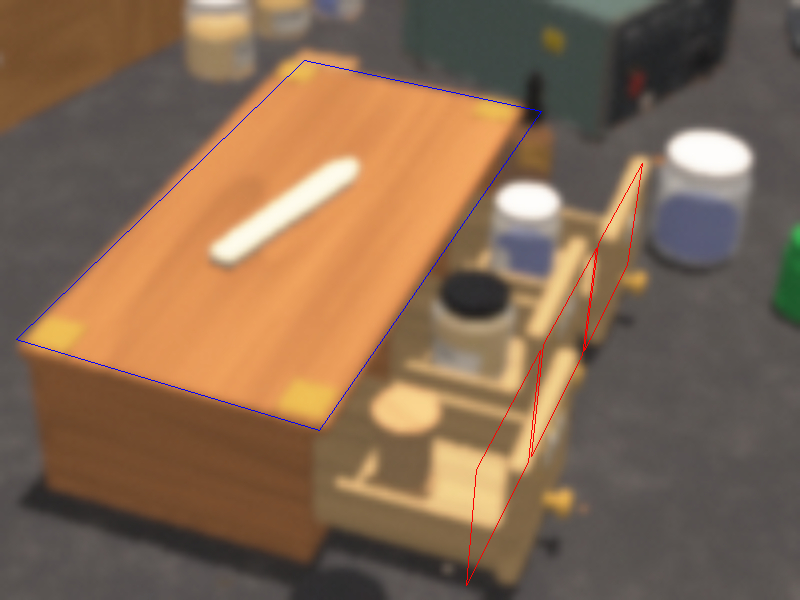

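Emit:
arm_command --pt "-0.03 0 -0.024 0 0.024 0" --pt "-0.062 0 -0.048 0 0.048 0" --pt "-0.094 0 -0.073 0 0.072 0" --pt "-0.126 0 -0.097 0 0.096 0" --pt "-0.157 0 -0.122 0 0.12 0" --pt "-0.188 0 -0.146 0 0.144 0" --pt "-0.22 0 -0.17 0 0.168 0" --pt "-0.25 0 -0.194 0 0.19 0" --pt "-0.25 0 -0.194 0 0.19 0" --pt "-0.25 0 -0.194 0 0.19 0" --jaw 1 --force 20

```text
time: 3.3
tool_pos: [398.8, -261.5, 304.0]
tcp_rot: [-90.0, -0.0, -165.7]
ft_force: [0.1, -0.6, -1.1]
finger_gap: -0.5
```

Run:
```python
from fit import *
import cv2
im=r.snapshot("wrist");cv2.imwrite("pics/w2.png",im[:,:,::-1])
s=r.sense();print(s["time"],s["tool_pos"],s["tcp_rot"],s["ft_force"],s["finger_gap"])
im=r.snapshot("scene");cv2.imwrite("pics/c2.png",cv2.resize(im[150:350,210:470],None,fx=3,fy=3,interpolation=2)[:,:,::-1])
```

```text
3.35 [ 398.6 -261.9  304. ] [ -90.    -0.  -165.8] [-0.6 -0.9 -0.8] 0.012958103689408827
```

View pics/w2.png

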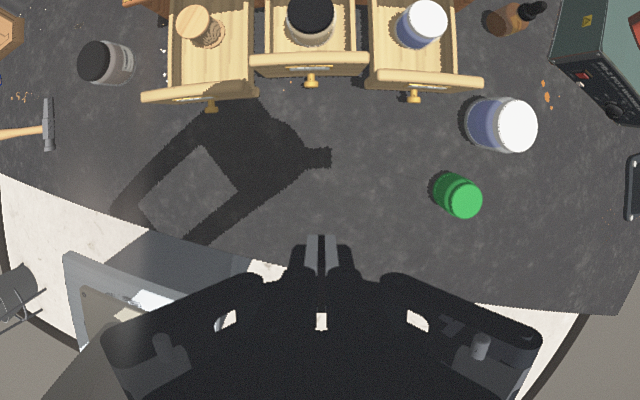

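View pics/c2.png

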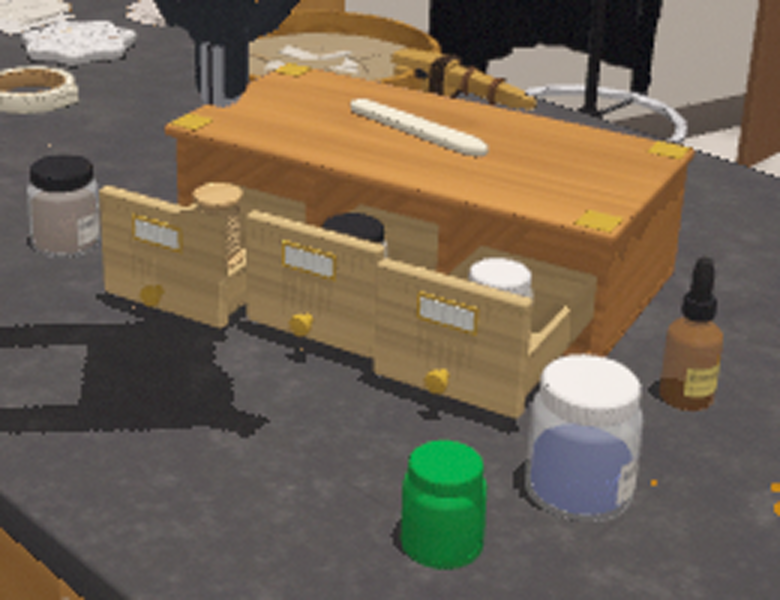

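Run:
```python
from fit import *
import cv2
C=lambda x,y:(x/3+210-.33,y/3+150-.33)
D={}
obs=[("scene",C(168,128),(-112,188.5),110,None),("scene",C(612,238),(-112,-188.5),110,None),("scene",C(692,153),(74,-188.5),110,None),
("side",(303.3,237.3),(-112,188.5),110,None),("side",(230.5,215.5),(74,188.5),110,None),("side",(354,156.5),(-112,-188.5),110,None),
("scene",C(101,193),(0,115+54.5),97,0),("scene",C(106,294),(0,115+54.5),11,0),("scene",C(224,326),(0,115-54.5),11,0),
("scene",C(247,219),(0,54.5),97,1),("scene",C(248,318),(0,54.5),11,1),("scene",C(374,364),(0,-54.5),11,1),
("scene",C(378,267),(0,-115+54.5),97,2),("scene",C(523,305),(0,-115-54.5),97,2),("scene",C(520,416),(0,-115-54.5),11,2),("scene",C(376,372),(0,-115+54.5),11,2),
("wrist",(211,108),(-15,115),30,0),("wrist",(311,85),(-15,0),30,1),("wrist",(414.5,101),(-15,-115),30,2)]
def f(v):
    out=[]
    for c,p,a,z,k in obs:
        a=a if k is None else (a[0]-112-v[3+k],a[1])
        out.append(proj(c,W(v,a,z))-np.array(p))
    return np.concatenate(out)
s=least_squares(f,[690,-175,0.22,100,75,90],loss="soft_l1");v=s.x
print(v,np.degrees(v[2]))
for o,e in zip(obs,f(v).reshape(-1,2)): print(o[0],o[2:],e)
np.save("v.npy",v)
for c in("scene","wrist"):
  S,x0,y0,w,h=(3,210,150,260,200) if c=="scene" else (2,120,0,400,250)
  im=cv2.resize(r.snapshot(c)[y0:y0+h,x0:x0+w,::-1].copy(),None,fx=S,fy=S)
  px=lambda P:tuple(int(k) for k in (proj(c,P)-[x0,y0]+.5)*S)
  L=lambda P,col:[cv2.line(im,px(P[i]),px(P[(i+1)%4]),col,1) for i in range(4)]
  L([W(v,a,110) for a in((-112,188.5),(74,188.5),(74,-188.5),(-112,-188.5))],(255,0,0))
  for k,y in enumerate((115,0,-115)):
    L([W(v,(-112-v[3+k],y+a),z) for a,z in((54.5,97),(-54.5,97),(-54.5,11),(54.5,11))],(0,0,255))
    L([W(v,(-112-v[3+k]+b,y+a),97) for a,b in((54.5,0),(-54.5,0),(-54.5,12),(54.5,12))],(0,255,0))
  cv2.imwrite(f"pics/ov2_{c}.png",im)
```

```text
[ 694.4 -172.3    0.3   98.1   78.9   95.4] 15.400896034895483
scene ((-112, 188.5), 110, None) [-2.4 -1.1]
scene ((-112, -188.5), 110, None) [ 0.5 -0.6]
scene ((74, -188.5), 110, None) [ 1.3 -1.9]
side ((-112, 188.5), 110, None) [ 3.6 -1.5]
side ((74, 188.5), 110, None) [-1.4 -0.1]
side ((-112, -188.5), 110, None) [ 1.7 -1.1]
scene ((0, 169.5), 97, 0) [ 0.2 -1.9]
scene ((0, 169.5), 11, 0) [ 0.4 -1.1]
scene ((0, 60.5), 11, 0) [0.5 0.9]
scene ((0, 54.5), 97, 1) [-0.3 -1.8]
scene ((0, 54.5), 11, 1) [-0.3  0.6]
scene ((0, -54.5), 11, 1) [ 1.1 -1.1]
scene ((0, -60.5), 97, 2) [-0.3 -1.6]
scene ((0, -169.5), 97, 2) [ 2.3 -0.2]
scene ((0, -169.5), 11, 2) [0.1 1.7]
scene ((0, -60.5), 11, 2) [-0.8  0.6]
wrist ((-15, 115), 30, 0) [-0.3  0.5]
wrist ((-15, 0), 30, 1) [-0.1  0.3]
wrist ((-15, -115), 30, 2) [-0.7 -0.1]
```

View pics/ov2_scene.png

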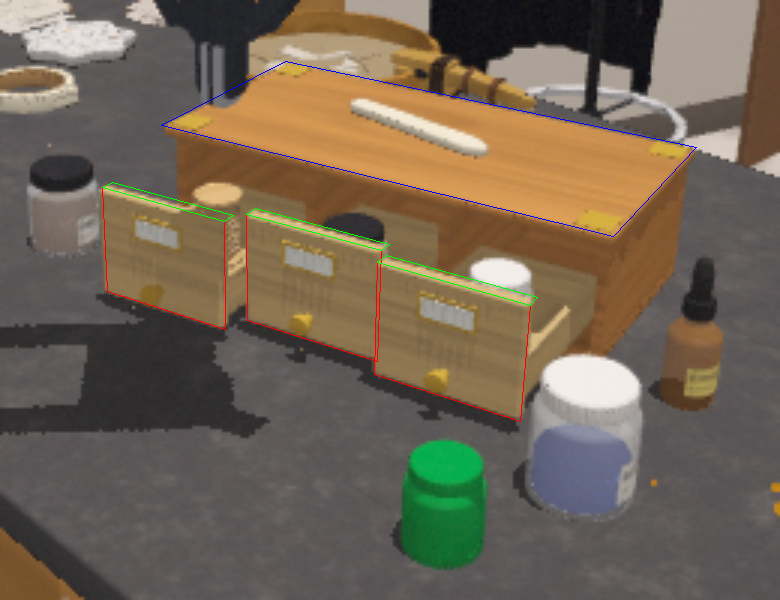

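View pics/ov2_wrist.png

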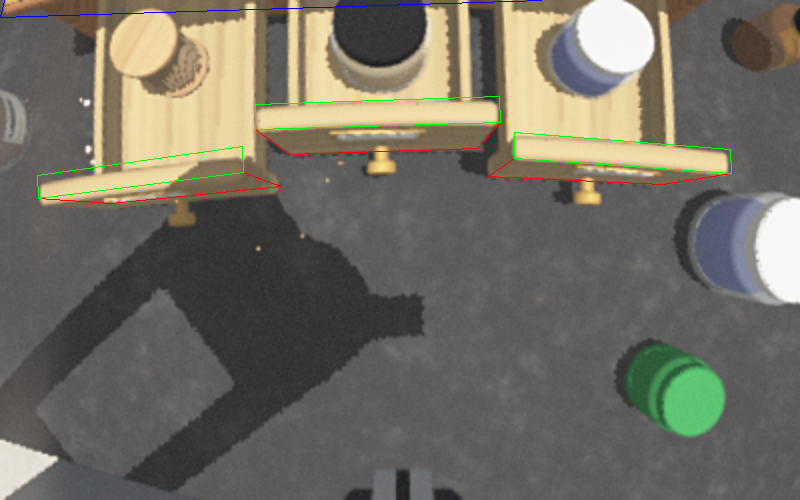

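Emit:
arm_command --pt "-0.018 0 0.027 0 -0.005 0" --pt "-0.036 0.01 0.054 0 -0.01 0" --pt "-0.054 0.02 0.08 0 -0.015 0" --pt "-0.068 0.04 0.105 0 -0.015 0" --pt "-0.068 0.07 0.105 0 -0.015 0" --pt "-0.068 0.1 0.105 0 -0.015 0" --pt "-0.068 0.13 0.105 0 -0.015 0" --pt "-0.068 0.15 0.105 0 -0.015 0" --pt "-0.068 0.163 0.105 0 -0.015 0" --pt "-0.068 0.163 0.105 0 -0.015 0"

```text
time: 4.75
tool_pos: [490.2, -346.3, 140.2]
tcp_rot: [-90.1, -0.0, -164.9]
ft_force: [-0.1, 1.0, 0.5]
finger_gap: -0.2
```

Run:
```python
from fit import *
import cv2
s=r.sense();print(s["time"],s["tool_pos"],s["tcp_rot"],s["ft_force"],s["finger_gap"])
a=r.snapshot("wrist");b=r.snapshot("scene")
cv2.imwrite("pics/w3.png",a[:,:,::-1])
cv2.imwrite("pics/c3.png",cv2.resize(b[150:350,210:470],None,fx=3,fy=3,interpolation=2)[:,:,::-1])
```

```text
4.75 [ 490.2 -346.3  140.2] [ -90.1   -0.  -164.9] [-0.1  1.   0.5] -0.18580155148420308
```

View pics/w3.png

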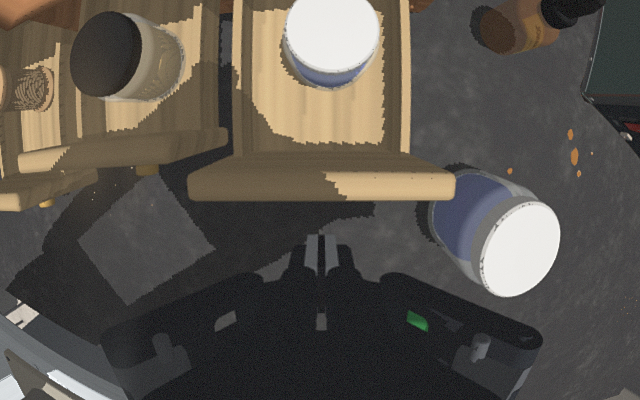

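View pics/c3.png

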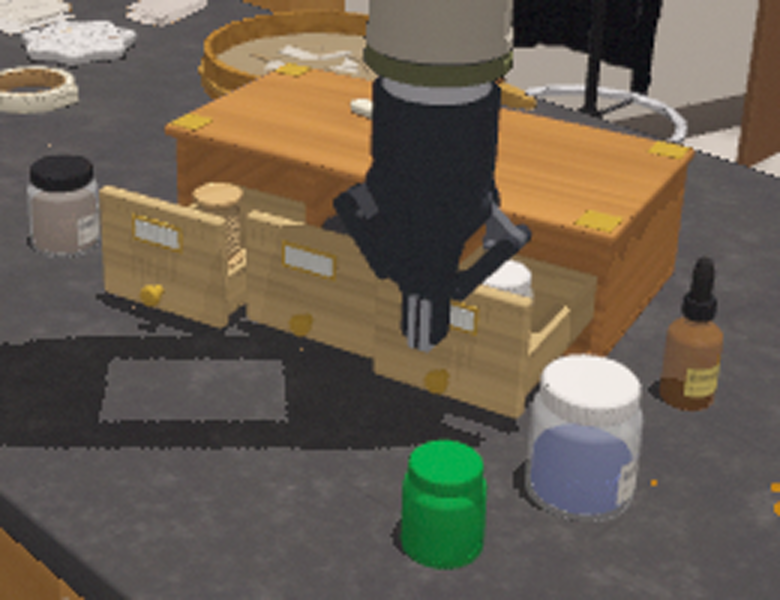

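Emit:
arm_command --pt "-0.003 0 0 0 0 0" --pt "-0.006 0 0 0 0 0" --pt "-0.009 0 0 0 0 0" --pt "-0.012 0 0 0 0 0" --pt "-0.015 0 0 0 0 0" --pt "-0.018 0 0 0 0 0" --pt "-0.02 0 0 0 0 0" --pt "-0.022 0 0 0 0 0" --pt "-0.024 0 0 0 0 0" --pt "-0.026 0 0 0 0 0"

```text
time: 6.1
tool_pos: [515.6, -339.6, 140.9]
tcp_rot: [-90.0, -0.0, -164.9]
ft_force: [-1.9, -0.2, 0.6]
finger_gap: 0.4
```

Emit:
arm_command --pt "-0.002 0 0 0 0 0" --pt "-0.004 0 0 0 0 0" --pt "-0.006 0 0 0 0 0" --pt "-0.009 0 0 0 0 0" --pt "-0.012 0 0 0 0 0" --pt "-0.015 0 0 0 0 0" --pt "-0.018 0 0 0 0 0" --pt "-0.021 0 0 0 0 0" --pt "-0.024 0 0 0 0 0" --pt "-0.027 0 0 0 0 0"

```text
time: 7.35
tool_pos: [541.9, -332.5, 140.9]
tcp_rot: [-90.0, -0.0, -164.9]
ft_force: [-2.1, 0.2, -0.1]
finger_gap: -0.2
```

Run:
```python
from fit import *
import cv2
s=r.sense();print(s["time"],s["tool_pos"],s["tcp_rot"],s["ft_force"],s["finger_gap"])
a=r.snapshot("wrist")
cv2.imwrite("pics/w4.png",a[:,:,::-1])
```

```text
7.35 [ 541.9 -332.5  140.9] [ -90.    -0.  -164.9] [-2.1  0.2 -0.1] -0.2492105222214895
```

View pics/w4.png

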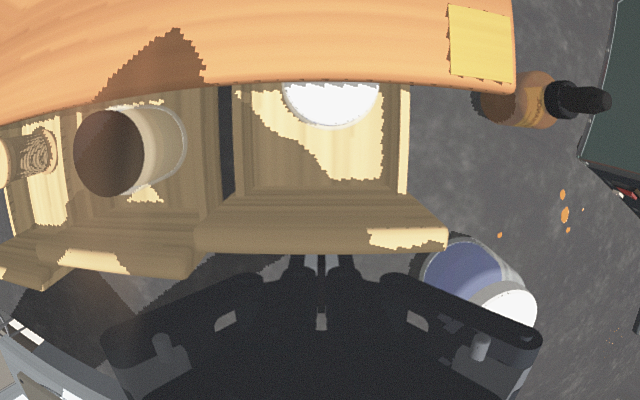

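Emit:
arm_command --pt "-0.003 0 0 0 0 0" --pt "-0.006 0 0 0 0 0" --pt "-0.009 0 0 0 0 0" --pt "-0.012 0 0 0 0 0" --pt "-0.015 0 0 0 0 0" --pt "-0.018 0 0 0 0 0" --pt "-0.021 0 0 0 0 0" --pt "-0.024 0 0 0 0 0" --pt "-0.027 0 0 0 0 0" --pt "-0.03 0 0 0 0 0"

```text
time: 8.65
tool_pos: [570.9, -324.6, 140.9]
tcp_rot: [-90.0, -0.0, -164.9]
ft_force: [-2.0, 0.1, 0.5]
finger_gap: -0.1
```

Emit:
arm_command --pt "-0.003 0 0 0 0 0" --pt "-0.006 0 0 0 0 0" --pt "-0.009 0 0 0 0 0" --pt "-0.012 0 0 0 0 0" --pt "-0.014 0 0 0 0 0" --pt "-0.016 0 0 0 0 0" --pt "-0.018 0 0 0 0 0" --pt "-0.02 0 0 0 0 0" --pt "-0.022 0 0 0 0 0" --pt "-0.024 0 0 0 0 0"

```text
time: 9.9
tool_pos: [594.0, -318.5, 140.9]
tcp_rot: [-90.0, -0.0, -164.9]
ft_force: [-1.6, 0.3, 0.1]
finger_gap: -0.0
```

Run:
```python
from fit import *
import cv2
s=r.sense();print(s["time"],s["tool_pos"],s["tcp_rot"],s["ft_force"],s["finger_gap"])
a=r.snapshot("wrist");b=r.snapshot("side")
cv2.imwrite("pics/w5.png",a[:,:,::-1])
cv2.imwrite("pics/s5.png",cv2.resize(b[130:330,220:460],None,fx=3,fy=3,interpolation=2)[:,:,::-1])
```

```text
9.9 [ 594.  -318.5  140.9] [ -90.    -0.  -164.9] [-1.6  0.3  0.1] -0.04169338461098014
```

View pics/w5.png

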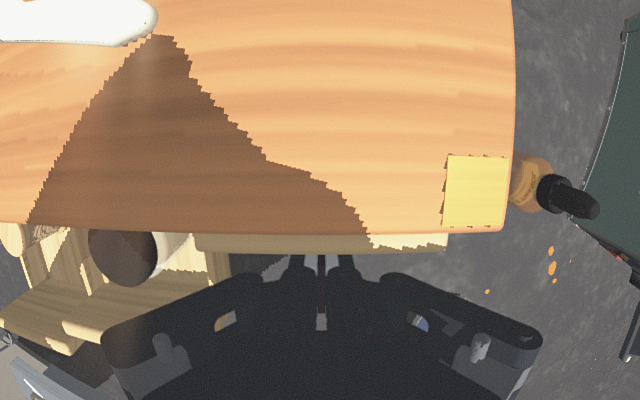

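View pics/s5.png

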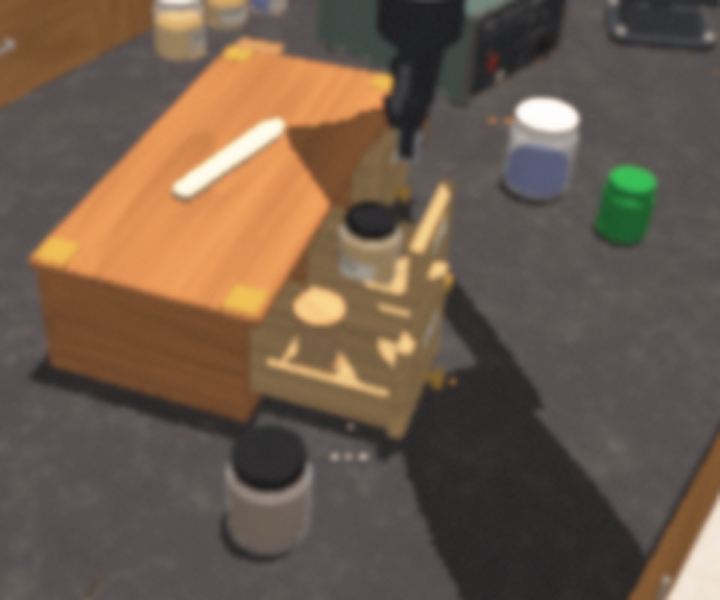

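Emit:
arm_command --pt "-0.001 0 0 0 0 0" --pt "-0.002 0 0 0 0 0" --pt "-0.003 0 0 0 0 0" --pt "-0.004 0 0 0 0 0" --pt "-0.005 0 0 0 0 0" --pt "-0.006 0 0 0 0 0" --pt "-0.007 0 0 0 0 0" --pt "-0.008 0 0 0 0 0" --pt "-0.0085 0 0 0 0 0" --pt "-0.009 0 0 0 0 0"

```text
time: 11.25
tool_pos: [602.6, -316.2, 141.0]
tcp_rot: [-90.0, 0.0, -164.9]
ft_force: [-0.9, -1.3, 0.3]
finger_gap: -0.1
```

Emit:
arm_command --pt "-0.0005 0 0 0 0 0" --pt "-0.001 0 0 0 0 0" --pt "-0.0015 0 0 0 0 0" --pt "-0.002 0 0 0 0 0" --pt "-0.0025 0 0 0 0 0" --pt "-0.003 0 0 0 0 0" --pt "-0.0035 0 0 0 0 0" --pt "-0.004 0 0 0 0 0" --pt "-0.0045 0 0 0 0 0" --pt "-0.005 0 0 0 0 0"

```text
time: 12.5
tool_pos: [606.1, -315.1, 140.9]
tcp_rot: [-90.1, -0.2, -164.9]
ft_force: [-12.4, -1.0, 6.4]
finger_gap: -0.1
```

Emit:
arm_command --pt "0.008 0 0 0 0 0" --pt "0.028 0 0 0 0 0" --pt "0.053 0 0 0 0 0" --pt "0.08 0 0 0 0 0" --pt "0.105 0 -0.015 0 0 0" --pt "0.105 0 -0.045 0 0 0" --pt "0.105 0 -0.075 0 0 0" --pt "0.105 0 -0.1 0 0 0" --pt "0.105 0 -0.115 0 0 0" --pt "0.105 0 -0.115 0 0 0"

```text
time: 13.75
tool_pos: [476.1, -230.5, 140.9]
tcp_rot: [-90.0, 0.0, -164.8]
ft_force: [0.4, 0.4, 0.0]
finger_gap: 0.1
```

Run:
```python
from fit import *
import cv2
s=r.sense();print(s["time"],s["tool_pos"],s["tcp_rot"],s["ft_force"],s["finger_gap"])
a=r.snapshot("wrist");b=r.snapshot("scene")
cv2.imwrite("pics/w6.png",a[:,:,::-1])
cv2.imwrite("pics/c6.png",cv2.resize(b[150:350,210:470],None,fx=3,fy=3,interpolation=2)[:,:,::-1])
```

```text
13.75 [ 476.1 -230.5  140.9] [ -90.     0.  -164.8] [0.4 0.4 0. ] 0.06141635281941546
```

View pics/w6.png

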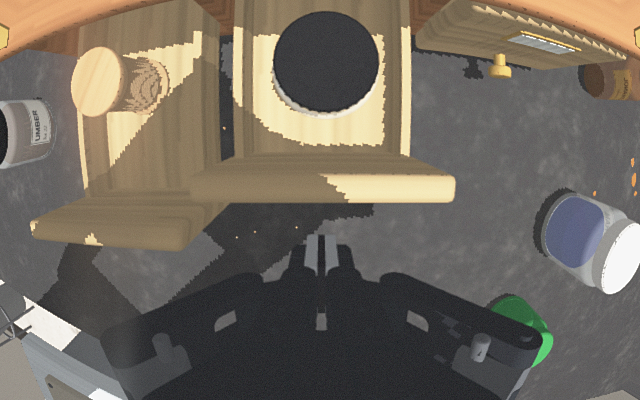

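View pics/c6.png

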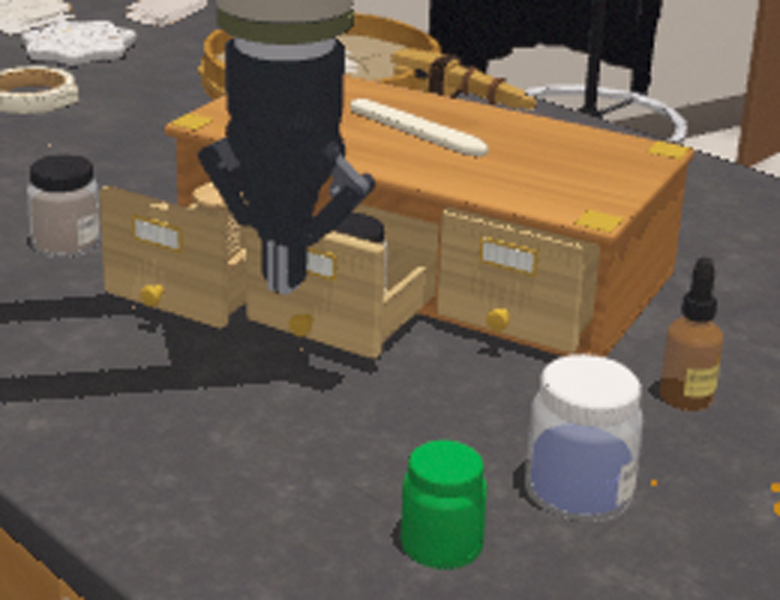

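Emit:
arm_command --pt "-0.004 0 0 0 0 0" --pt "-0.008 0 0 0 0 0" --pt "-0.012 0 0 0 0 0" --pt "-0.015 0 0 0 0 0" --pt "-0.018 0 0 0 0 0" --pt "-0.02 0 0 0 0 0" --pt "-0.022 0 0 0 0 0" --pt "-0.024 0 0 0 0 0" --pt "-0.026 0 0 0 0 0" --pt "-0.028 0 0 0 0 0"

```text
time: 15.1
tool_pos: [503.1, -223.8, 140.9]
tcp_rot: [-90.0, -0.0, -164.9]
ft_force: [-1.2, 0.3, 1.6]
finger_gap: -0.0
```

Emit:
arm_command --pt "-0.002 0 0 0 0 0" --pt "-0.004 0 0 0 0 0" --pt "-0.007 0 0 0 0 0" --pt "-0.01 0 0 0 0 0" --pt "-0.013 0 0 0 0 0" --pt "-0.016 0 0 0 0 0" --pt "-0.019 0 0 0 0 0" --pt "-0.022 0 0 0 0 0" --pt "-0.025 0 0 0 0 0" --pt "-0.028 0 0 0 0 0"

```text
time: 16.35
tool_pos: [530.3, -216.5, 140.9]
tcp_rot: [-90.0, -0.0, -164.9]
ft_force: [-1.1, 0.7, 1.5]
finger_gap: -0.1
```

Run:
```python
from fit import *
import cv2
s=r.sense();print(s["time"],s["tool_pos"],s["tcp_rot"],s["ft_force"],s["finger_gap"])
a=r.snapshot("wrist");cv2.imwrite("pics/w7.png",a[:,:,::-1])
```

```text
16.35 [ 530.3 -216.5  140.9] [ -90.    -0.  -164.9] [-1.1  0.7  1.5] -0.12299620266492613
```

View pics/w7.png

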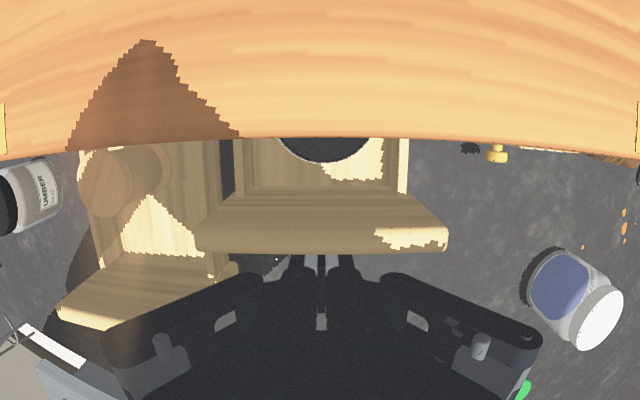

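Emit:
arm_command --pt "-0.003 0 0 0 0 0" --pt "-0.007 0 0 0 0 0" --pt "-0.011 0 0 0 0 0" --pt "-0.015 0 0 0 0 0" --pt "-0.019 0 0 0 0 0" --pt "-0.023 0 0 0 0 0" --pt "-0.027 0 0 0 0 0" --pt "-0.031 0 0 0 0 0" --pt "-0.034 0 0 0 0 0" --pt "-0.036 0 0 0 0 0"

```text
time: 17.65
tool_pos: [565.0, -207.1, 140.9]
tcp_rot: [-90.0, -0.0, -164.9]
ft_force: [-1.1, -1.0, -0.1]
finger_gap: -0.2
```

Emit:
arm_command --pt "-0.001 0 0 0 0 0" --pt "-0.002 0 0 0 0 0" --pt "-0.003 0 0 0 0 0" --pt "-0.004 0 0 0 0 0" --pt "-0.005 0 0 0 0 0" --pt "-0.006 0 0 0 0 0" --pt "-0.007 0 0 0 0 0" --pt "-0.008 0 0 0 0 0" --pt "-0.0085 0 0 0 0 0" --pt "-0.009 0 0 0 0 0"

```text
time: 18.9
tool_pos: [573.5, -204.8, 140.9]
tcp_rot: [-90.0, -0.0, -164.9]
ft_force: [-1.0, -1.1, -0.7]
finger_gap: 0.0
```

Emit:
arm_command --pt "-0.0005 0 0 0 0 0" --pt "-0.001 0 0 0 0 0" --pt "-0.0015 0 0 0 0 0" --pt "-0.002 0 0 0 0 0" --pt "-0.0025 0 0 0 0 0" --pt "-0.003 0 0 0 0 0" --pt "-0.0035 0 0 0 0 0" --pt "-0.004 0 0 0 0 0" --pt "-0.0045 0 0 0 0 0" --pt "-0.005 0 0 0 0 0"

```text
time: 20.15
tool_pos: [576.1, -204.2, 141.0]
tcp_rot: [-90.1, -0.3, -164.9]
ft_force: [-20.7, -3.4, 12.2]
finger_gap: 0.0
```

Emit:
arm_command --pt "0.006 0 0 0 0 0" --pt "0.02 0 0 0 0 0" --pt "0.04 0 0 0 0 0" --pt "0.065 -0.02 0 0 0 0" --pt "0.09 -0.05 0 0 0 0" --pt "0.12 -0.09 0 0 0 0" --pt "0.15 -0.13 0 0 0 0" --pt "0.17 -0.16 0 0 0 0" --pt "0.18 -0.18 0 0 0 0" --pt "0.18 -0.18 0 0 0 0"

```text
time: 21.4
tool_pos: [404.7, -251.2, 322.9]
tcp_rot: [-89.8, 0.2, -164.9]
ft_force: [1.0, 0.3, -0.7]
finger_gap: -0.2
```

Run:
```python
from fit import *
import cv2
s=r.sense();print(s["time"],s["tool_pos"],s["ft_force"])
a=r.snapshot("wrist");b=r.snapshot("scene");c=r.snapshot("side")
cv2.imwrite("pics/w8.png",a[:,:,::-1])
cv2.imwrite("pics/c8.png",cv2.resize(b[150:350,210:470],None,fx=3,fy=3,interpolation=2)[:,:,::-1])
cv2.imwrite("pics/s8.png",cv2.resize(c[130:330,220:460],None,fx=3,fy=3,interpolation=2)[:,:,::-1])
```

```text
21.4 [ 404.7 -251.2  322.9] [ 1.   0.3 -0.7]
```

View pics/w8.png

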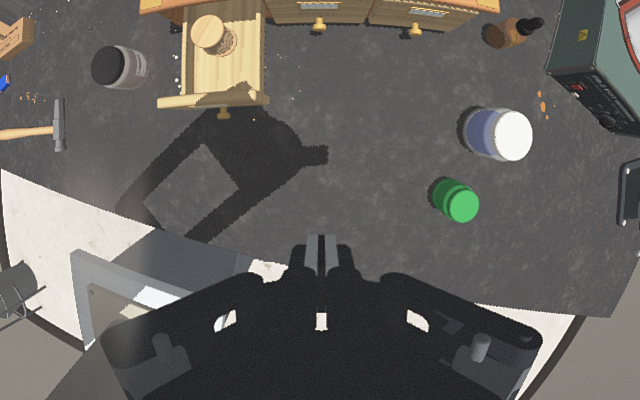

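View pics/c8.png

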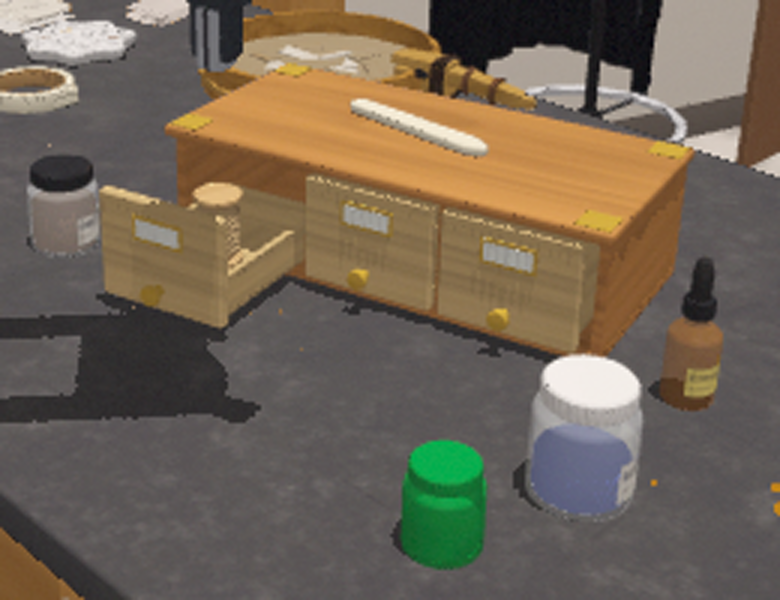

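View pics/s8.png

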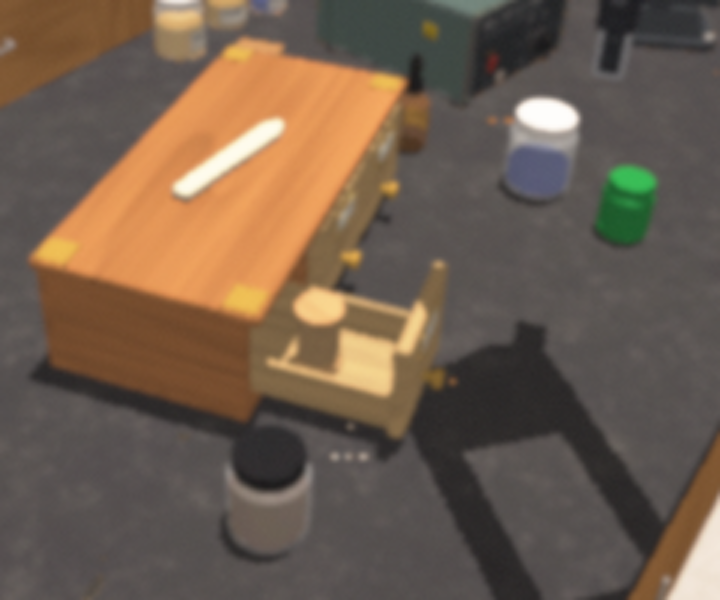

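```bash
python3 -c "
from bench import r
print(r.hand_in())"
```

```text
the job is handed in; nothing more can be done
None
```

I pushed the right drawer (white-lid jar) and the middle drawer (black-lid jar) home with the closed fingertips, and handed the job in at about 21.5 s of the 48 s allowed. I left the left drawer, with the spool, open.

- **Pushing:** each drawer moved under about 2 N and ran up against its stop. The wrist force at the stop was about 14 N on the right drawer and 24 N on the middle one.
- **Last pictures:** in the scene, side and wrist views the middle and right fronts are flush and in line. The left drawer and spool, the spare jar, the dropper and the folder show where they were before.
- **Not confirmed:** the jars cannot be seen in the shut drawers. Each was upright in the last picture that showed it, partway through its push.
- **Disagreement:** my fitted chest position disagreed with the pictures by up to about 4 pixels. I therefore judged "fully home" by the rise in force at the stop, and the pictures agreed with it.

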